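# Find the soft hold-down finger of a gift-tag feeder and lock its lane out

### The arm

A 6-joint arm with a two-finger parallel gripper is mounted at the origin on the work surface. World frame = base frame: x ahead of the robot, y to its left, z up, the work surface at z = 0. Lengths are in m, angles in rad, forces in N, time in s.
With the tool pointing down it reaches from about 0.375 to 0.9 m from the base axis. Payload 3.1 kg.
Tool frame: the origin (TCP) lies midway between the tips of the shut fingers; the grasp point (between the pads) lies 19 mm behind it; z points along the fingers, y is the direction in which the jaws open and shut (so a half turn about z gives the same grasp; the last joint's range is limited). The gripper opens to 87 mm and grips with 3 to 60 N. Pads are 19 mm wide; open, the fingers measure 117 mm over their backs; the gripper's body (75 mm by 190 mm) begins 51 mm behind the grasp point.
Start: joints at [-1.419, 0.527, 1.433, -0, 1.181, -0.178], TCP at [0.202, -0.591, 0.223] pointing down, gripper open.
Joint ranges: [-3.08, 3.08], [-0.75, 2.2], [0.22, 2.44], [-1.43, 4.57], [0, 2.65], [-2.85, 2.85]. Speed limits (rad/s): [2.79, 2.79, 3.14, 3.14, 3.14, 3.14].

### API

Orientations are given as a unit quaternion [w, x, y, z].
In Python, from cell import monitor, cams, job gives the robot as it stands. The module is installed in compiled form; this text tells all that it offers.
- The arm moves only by the shell command python3 -m inch 'ROWS' [FORCE]. ROWS is JSON, a list of rows, each an object with "delta_rot": the turn, a rotation vector about the tool's x, y, z in degrees, a list of three; "linear": the shift along the tool's x, y, z in mm, a list of three; "fingers": the finger opening in mm, from 0 to 87. In form: [{"delta_rot": [ax, ay, az], "linear": [dx, dy, dz], "fingers": fingers}, ...]. A call has 1 to 10 rows; each row is the pose to reach, as a shift and turn from the pose commanded when the call began, along the tool's axes at that moment; what a row does not reach only later rows make up. A row lasts 1/8 s, in which the tool goes at most 62.5 mm and 10.7 degrees, less where a joint would pass 70% of its speed; a pose out of reach is approached as far as the arm can. A call with a gripper value outside its range is refused whole. The fingers move at their own pace and stop on an object; FORCE is the grip in N (left out, the last holds). Time passes only in rows, so rows that repeat a pose let the fingers close. It gives the time, the measured TCP pose, the force and the opening at its end, in the units of the state.
- monitor.get_state(): the state, without advancing time (a new reading comes with each control period).
- cams.capture(name): name is "side" or "top" or "wrist"; returns a dict with "frame" (384x512x3 uint8, red, green, blue), "fx", "fy", "cx", "cy" (pixels), "xyz" and "attitude" of the camera in the world. Camera axes: x right, y up, looking along -z (the intrinsics and any distortion apply to the point x, -y, -z); pixel columns grow to the right and rows downward; lengths in m; the calibration is good to about 2 mm. A picture is of the moment at which its call begins. There is no depth.
- job.hand_in(): hands the job in, once; it reports no verdict.
The state is a dict: "time_s": time; "joints": joint angles; "qvel": joint speeds; "tau": joint torques, N m; "tcp_pos": TCP position; "tool_rot": TCP orientation; "ft_force": force on the tool from outside, world axes, zero at the start; "ft_torque": the same for the moment, N m; "grip_width": opening from 0.0 (shut) to 1.0 (fully open).
Only numpy, scipy, OpenCV 4.12 (cv2) and the standard library are available. Lean on these libraries where they do the work, as an engineer would, in place of code of your own. Each camera call takes 0.05 s, during which the arm holds its last target. There are 200 camera calls.

### The job

One of the three brass spring fingers on the gift-tag feeder has gone soft. Press the white button on the free tip of each finger gently down to its stop, without crushing its rubber cushion, to feel which one is soft; when all three have been tried, push the red lever of the soft lane fully over to the rear. Leave the other two levers in service and do not disturb the things standing around.

Things in the scene. Friction and masses are not known exactly. Their poses are not given: they have to be found in the camera images.
- feeder: teal gift-tag feeder, fixed deck 240 (x) x 360 (y) x 40 mm high; origin under its centre, +x to its rear (away from the robot), +y to its left. Three look-alike lane units 110 mm apart, gaps 42 mm. Each, front to rear: brass leaf finger with a white press button (20 mm wide) on its free front tip; the clamp of the finger's rear end; a black block with a red-knobbed lever.
- press_1 (a point): left (+y) lane: nominal top of the white button on the finger's free tip; units are packed unevenly, the real top is up to 4 mm below or above, differently in each lane. The finger hinges at its clamp, 80 mm to the feeder's +x and 8 mm lower. Pressed 13 mm plus the cushion's yield it is at its stop. A sound finger then needs 7 to 9 N at the button, a soft one about 3 N; force grows evenly from near 0.
- pivot_1 (a point): left (+y) lane: pivot of its lever, up to 4 mm higher or lower like the button. A 10 mm rod with a red ball of 24 mm diameter, ball centre 70 mm from the pivot; turns in the feeder's x-z plane. In service: ball 34 mm to -x of and 61 mm above the pivot; fully over: 34 mm to +x, 61 mm above. Stays where left; takes about 2.6 N at the ball. Free space for closed fingers before the ball, above the clamp.
- press_2 (a point): middle lane: nominal top of the white button on the finger's free tip; units are packed unevenly, the real top is up to 4 mm below or above, differently in each lane. Bending force of all three fingers as told for press_1. Past the stop only the clamp's rubber cushion yields, about 0.4 mm per N at the button (it also yields that much before the stop); over 18 N it is crushed.
- pivot_2 (a point): middle lane: pivot of its lever, up to 4 mm higher or lower like the button. Same lever as pivot_1.
- press_3 (a point): right (-y) lane: nominal top of the white button on the finger's free tip; units are packed unevenly, the real top is up to 4 mm below or above, differently in each lane. Finger as told for press_1 and press_2.
- pivot_3 (a point): right (-y) lane: pivot of its lever, up to 4 mm higher or lower like the button. Same lever as pivot_1.
- flag_a (a joint): lever of one of the lanes (which one is not told and changes), rad: near 0 (up to 0.12) in service, leaning to the robot; 1.0 fully over to the rear (out of service).
- flag_b (a joint): lever of one of the lanes (which one is not told and changes), rad: near 0 (up to 0.12) in service, leaning to the robot; 1.0 fully over to the rear (out of service).
- flag_c (a joint): lever of one of the lanes (which one is not told and changes), rad: near 0 (up to 0.12) in service, leaning to the robot; 1.0 fully over to the rear (out of service).
- tell_p (a joint): small red drag pointer beside one of the fingers, rad: 0 if never pressed; the finger pushes it along and it stays at the finger's deepest bend; 0.16 to 0.18 once the finger has been at its stop. Which lane it is in is not told and changes; the letters have nothing to do with those of the levers.
- cushion_p (a joint): squeeze of the rubber cushion of the finger clamp next to pointer tell_p, rad: about 0.0044 per N at the button; crushed above 0.08.
- tell_q (a joint): small red drag pointer beside one of the fingers, rad: 0 if never pressed; the finger pushes it along and it stays at the finger's deepest bend; 0.16 to 0.18 once the finger has been at its stop. Which lane it is in is not told and changes; the letters have nothing to do with those of the levers.
- cushion_q (a joint): squeeze of the rubber cushion of the finger clamp next to pointer tell_q, rad: about 0.0044 per N at the button; crushed above 0.08.
- tell_r (a joint): small red drag pointer beside one of the fingers, rad: 0 if never pressed; the finger pushes it along and it stays at the finger's deepest bend; 0.16 to 0.18 once the finger has been at its stop. Which lane it is in is not told and changes; the letters have nothing to do with those of the levers.
- cushion_r (a joint): squeeze of the rubber cushion of the finger clamp next to pointer tell_r, rad: about 0.0044 per N at the button; crushed above 0.08.
- spool: pink ribbon spool, 28 mm across, 30 mm high, standing on the feeder deck between the left and the middle lane; origin under its centre; a bystander, to be left alone
- tape: peach tape ring, 64 mm across, 18 mm high; origin under its centre; a bystander, to be left alone
- stamp: wooden stamp block 35 x 60 x 30 mm; origin under its centre; a bystander, to be left alone
- glue: white glue bottle, 48 mm across, 110 mm high; origin under its centre; a bystander, to be left alone
- jar: glass jar with yellow cap, 70 mm across, 85 mm high; origin under its centre; a bystander, to be left alone
- mug: blue mug, 76 mm across, 90 mm high; origin under its centre; a bystander, to be left alone
- giftbox: mint gift box 90 x 90 x 50 mm; origin under its centre; a bystander, to be left alone

How it is judged:
On the way, in this order (a step that is already met when the one before it is completed fails the run):
1. all three fingers have been pressed to their stops (every drag pointer past 0.15 rad) (value of joint each of tell_p, tell_q, tell_r above 0.15 rad), for 0.1 s.
2. the soft lane's lever is fully over to the rear (past 0.88 rad) (value of joint flag_b above 0.88 rad), for 0.2 s.
At the end, for the whole second after the job is handed in: The soft lane's lever is fully over to the rear (above 0.88 of 1.0 rad), the other two levers are below 0.25 rad, all three drag pointers are above 0.15 rad (finger was at its stop), and no finger is pressed any more (cushions below 0.015 rad) (all of step 1 and value of joint each of flag_a, flag_c below 0.25 rad and value of joint flag_b above 0.88 rad and value of joint each of cushion_p, cushion_q, cushion_r below 0.015 rad); the robot touches nothing.
It fails at once if a finger pressed so hard that its rubber cushion is crushed (past 0.08 rad, about 18 N at the button) (value of joint any of cushion_p, cushion_q, cushion_r above 0.08 rad).
It fails at once if the lever of a sound lane pushed over (past 0.5 rad) (value of joint any of flag_a, flag_c above 0.5 rad).
It fails at once if a bystander moved by more than 40 mm (distance of any of spool, tape, stamp, glue, jar, mug, giftbox from where it was at the start of the episode above 0.04 m).
It also fails if it takes over 67 s, if anything falls off the work surface, if the arm or the gripper's body presses on something with over 40 N, if the wrist force passes 120 N, or if a joint passes its speed limit or range.

## Working session

There is one attempt and no reset: what is moved stays moved. The work goes in short steps, Python scripts to look and compute and a shell command to move; the robot and the scene stay as the last step left them, time stands still between calls to the robot, and variables do not carry over. Pictures are saved under pics/ and viewed, about 8 in all and at most 12, crops included, and the job is handed in when it is done.

```bash
mkdir -p pics; cat > h.py <<'E'
import numpy as np,cv2
from scipy.spatial.transform import Rotation as R
from cell import monitor,cams,job
def rot(q): return R.from_quat([q[1],q[2],q[3],q[0]]).as_matrix()
def cap(n,save):
    c=cams.capture(n); cv2.imwrite('pics/'+save,cv2.cvtColor(c['frame'],cv2.COLOR_RGB2BGR)); 
    import pickle; pickle.dump(c,open('pics/'+save+'.pkl','wb')); return c
def ray(c,u,v):
    A=np.array(c['attitude'],float); A=rot(A) if A.size==4 else A
    d=A@np.array([(u-c['cx'])/c['fx'],-(v-c['cy'])/c['fy'],-1.]); return np.array(c['xyz']),d
def onz(c,u,v,z):
    o,d=ray(c,u,v); return o+d*(z-o[2])/d[2]
def proj(c,p):
    A=np.array(c['attitude'],float); A=rot(A) if A.size==4 else A
    q=A.T@(np.array(p)-c['xyz']); return c['cx']+c['fx']*q[0]/-q[2], c['cy']-c['fy']*q[1]/-q[2]
E
python3 - <<'E'
from h import *
for n in('top','side'):
    c=cap(n,n+'1.png'); print({k:v for k,v in c.items() if k!='frame'})
print(monitor.get_state())
E
```

```text
{'fx': 370.83465660777966, 'fy': 370.83465660777966, 'cx': 250.83006098913816, 'cy': 194.42152436537287, 'xyz': array([0.40247161, 0.00303376, 1.09551633]), 'attitude': array([ 0.70829171,  0.06512777, -0.06433249, -0.69995897])}
{'fx': 453.8922148426655, 'fy': 453.8922148426655, 'cx': 255.88001502203002, 'cy': 182.87529657897463, 'xyz': array([-0.02879504,  0.66844684,  1.21259608]), 'attitude': array([-0.32953464, -0.11576601,  0.31132665,  0.8837878 ])}
{'time_s': 0.1, 'joints': array([-1.41951315e+00,  5.28390482e-01,  1.43379282e+00, -2.59463306e-05,
        1.18139404e+00, -1.78491095e-01]), 'qvel': array([ 5.96775860e-04, -2.05340545e-03, -1.52815907e-03,  5.89486524e-05,
       -1.31970977e-03,  6.51729413e-04]), 'tau': array([-1.90542323e-04, -4.40986025e+01, -1.77151179e+01,  6.35068375e-02,
        5.33933763e-02, -3.92071365e-05]), 'tcp_pos': array([ 0.20231689, -0.59064004,  0.22165294]), 'tool_rot': array([-9.92414775e-04,  9.86435591e-01,  1.64145789e-01,  1.50344109e-06]), 'ft_force': array([ 1.4038445 , -0.12921256, -1.01631703]), 'ft_torque': array([-0.01706436, -0.01252951,  0.00877523]), 'grip_width': 1.0005038077526345}
```

View pics/top1.png

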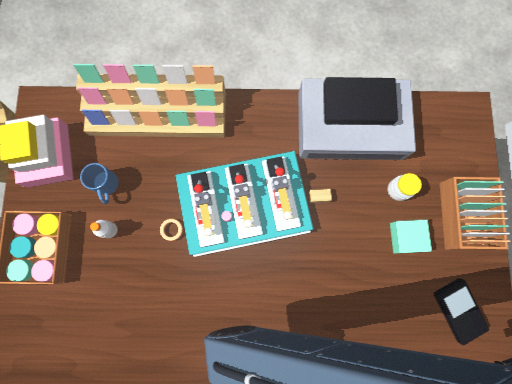

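View pics/side1.png

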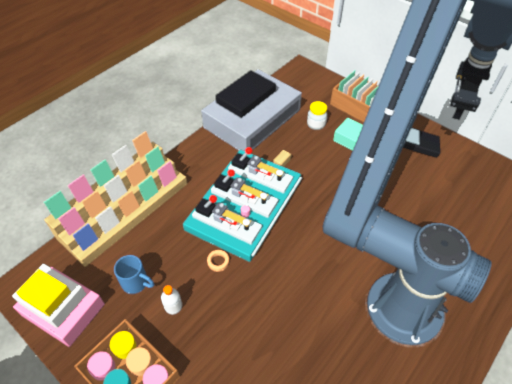

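The top view shows the teal feeder at about (245,202), rotated a little, and the spool at (227,216). The side view shows the same three lanes at about (245,205). I'll zoom in on both.

```bash
python3 - <<'E'
import cv2,numpy as np
a=cv2.imread('pics/top1.png')[148:258,170:320]; b=cv2.imread('pics/side1.png')[140:260,180:310]
cv2.imwrite('pics/c1.png',cv2.resize(a,None,fx=5.3,fy=5.3,interpolation=cv2.INTER_CUBIC))
cv2.imwrite('pics/c2.png',cv2.resize(b,None,fx=5,fy=5,interpolation=cv2.INTER_CUBIC))
E
```

```text
(no output)
```

View pics/c1.png

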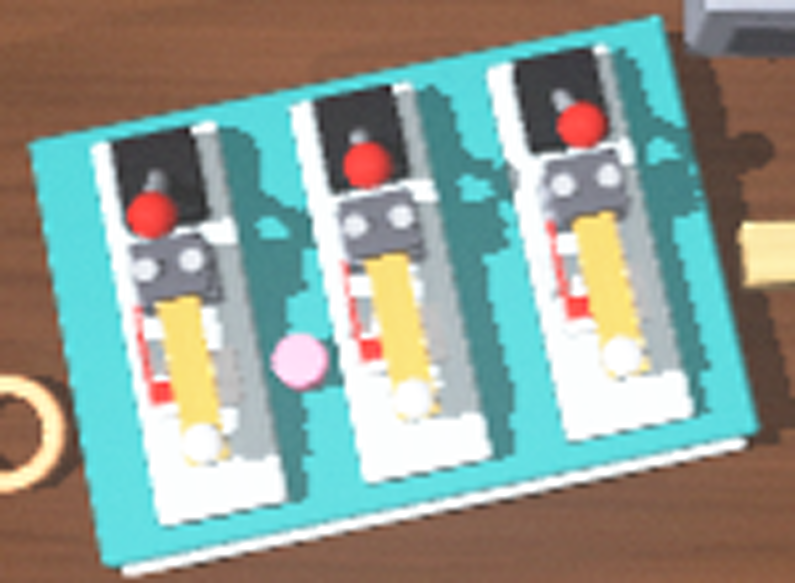

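View pics/c2.png

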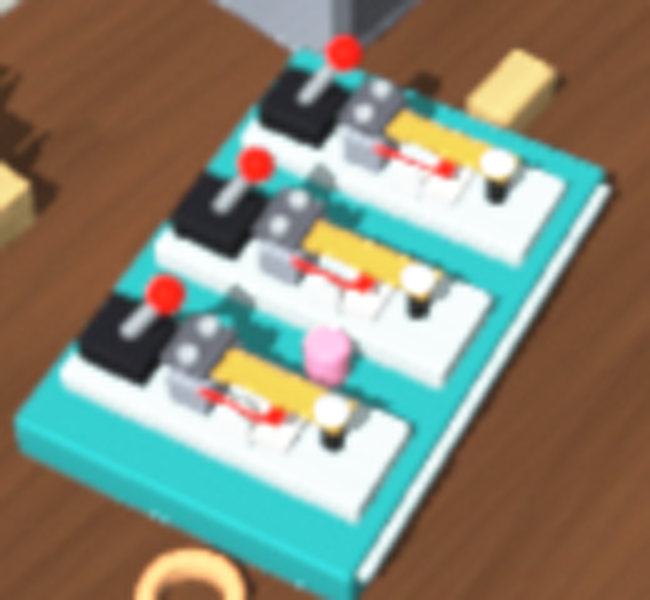

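The top crop shows buttons at (204,442), (413,398), (622,357) and balls at (152,215), (367,165), (582,124). The side crop shows buttons at (332,411), (418,279), (498,164) and balls at (165,295), (256,165), (344,52). Next I'll triangulate them.

```bash
cat > tri.py <<'E'
from h import *
import pickle
T=pickle.load(open('pics/top1.png.pkl','rb'));S=pickle.load(open('pics/side1.png.pkl','rb'))
t=lambda p:((p[0]+.5)/5.3-.5+170,(p[1]+.5)/5.3-.5+148)
s=lambda p:((p[0]+.5)/5-.5+180,(p[1]+.5)/5-.5+140)
def tri(a,b):
    A=np.zeros((3,3));B=np.zeros(3);ls=[]
    for o,d in(ray(T,*a),ray(S,*b)):
        d=d/np.linalg.norm(d);P=np.eye(3)-np.outer(d,d);A+=P;B+=P@o;ls.append((P,o))
    x=np.linalg.solve(A,B);return x,np.linalg.norm(ls[0][0]@(x-ls[0][1]))
E
python3 - <<'E'
from tri import *
np.set_printoptions(precision=4,suppress=True)
for a,b in [((204,442),(332,411)),((413,398),(418,279)),((622,357),(498,164)),((152,215),(165,295)),((367,165),(256,165)),((582,124),(344,52))]:
    print(*tri(t(a),s(b)))
C=np.array([onz(T,*t(p),.04) for p in [(32,142),(660,17),(757,432),(105,565)]]);print(C)
print(C.mean(0))
for i,j in((1,0),(2,3),(2,1),(3,0)):
    e=C[j]-C[i];print(np.linalg.norm(e),np.degrees(np.arctan2(e[1],e[0])))
st=monitor.get_state();print(st['tcp_pos'],rot(st['tool_rot']))
E
```

```text
[0.4858 0.119  0.0933] 0.0008266118327061355
[0.5092 0.0129 0.0967] 0.0008338659500205135
[ 0.5321 -0.0941  0.0931] 0.000730560318337519
[0.5948 0.1436 0.1374] 0.0005411682735624907
[0.6205 0.0369 0.141 ] 0.0007543364990568558
[ 0.6429 -0.0702  0.1403] 0.0008356427344115425
[[ 0.6552  0.226   0.04  ]
 [ 0.731  -0.1212  0.04  ]
 [ 0.4999 -0.171   0.04  ]
 [ 0.4253  0.176   0.04  ]]
[0.5778 0.0274 0.04  ]
0.35531996574637337 102.32011814510882
0.35499432987021906 102.13545550428175
0.23640661386976766 12.181911580876765
0.23526191688096804 12.260993761814706
[ 0.2023 -0.5906  0.2217] [[ 0.9461  0.3238 -0.0003]
 [ 0.3238 -0.9461  0.002 ]
 [ 0.0003 -0.002  -1.    ]]
```

```bash
cat >> h.py <<'E'
def go(p,yaw=12.2):
    s=monitor.get_state();M=rot(s['tool_rot']);G=np.array([[np.cos(y:=np.radians(yaw)),np.sin(y),0],[np.sin(y),-np.cos(y),0],[0,0,-1]])
    print('lin',np.round(M.T@(np.array(p)-s['tcp_pos'])*1e3,1),'rot',np.round(np.degrees(R.from_matrix(M.T@G).as_rotvec()),2))
E
python3 -c "
from h import *
go([.532,-.094,.19])"
```

```text
lin [ 472.7 -363.1   32.5] rot [-0.11 -0.01  6.7 ]
```

```bash
python3 -m inch '[{"delta_rot":[-0.1,0,6.7],"linear":[47,-36,0],"fingers":0},{"delta_rot":[-0.1,0,6.7],"linear":[94,-73,0],"fingers":0},{"delta_rot":[-0.1,0,6.7],"linear":[142,-109,0],"fingers":0},{"delta_rot":[-0.1,0,6.7],"linear":[189,-145,5],"fingers":0},{"delta_rot":[-0.1,0,6.7],"linear":[236,-182,10],"fingers":0},{"delta_rot":[-0.1,0,6.7],"linear":[284,-218,15],"fingers":0},{"delta_rot":[-0.1,0,6.7],"linear":[331,-254,20],"fingers":0},{"delta_rot":[-0.1,0,6.7],"linear":[378,-290,25],"fingers":0},{"delta_rot":[-0.1,0,6.7],"linear":[425,-327,30],"fingers":0},{"delta_rot":[-0.1,0,6.7],"linear":[473,-363,32.5],"fingers":0}]' 20
python3 -c "
from h import *
go([.532,-.094,.115])
c=cap('top','top2.png');cv2.imwrite('pics/d.png',cv2.resize(cv2.imread('pics/top2.png')[120:300,150:350],None,fx=3,fy=3))"
```

```text
time_s: 1.35
tcp_pos: [0.5329, -0.0928, 0.1895]
tool_rot: [0.001, 0.994, 0.106, -0.0]
ft_force: [0.1, -0.4, 0.2]
grip_width: 0.02
lin [-1.   0.9 74.5] rot [ 0.08  0.05 -0.  ]
```

View pics/d.png

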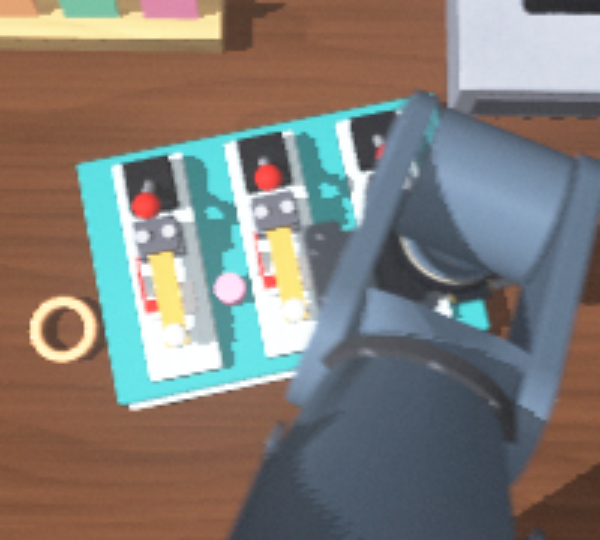

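```bash
f(){ grep -E "tcp_pos|ft_force" | tr '\n' ' '; echo; }
python3 -m inch '[{"delta_rot":[0,0,0],"linear":[-1,1,40],"fingers":0},{"delta_rot":[0,0,0],"linear":[-1,1,75],"fingers":0},{"delta_rot":[0,0,0],"linear":[-1,1,75],"fingers":0},{"delta_rot":[0,0,0],"linear":[-1,1,75],"fingers":0}]'|f
python3 -m inch '[{"delta_rot":[0,0,0],"linear":[0,0,10],"fingers":0},{"delta_rot":[0,0,0],"linear":[0,0,10],"fingers":0},{"delta_rot":[0,0,0],"linear":[0,0,10],"fingers":0}]'|f
python3 -m inch '[{"delta_rot":[0,0,0],"linear":[0,0,5],"fingers":0},{"delta_rot":[0,0,0],"linear":[0,0,5],"fingers":0},{"delta_rot":[0,0,0],"linear":[0,0,5],"fingers":0}]'|f
for i in 1 2 3 4 5; do python3 -m inch '[{"delta_rot":[0,0,0],"linear":[0,0,2],"fingers":0},{"delta_rot":[0,0,0],"linear":[0,0,2],"fingers":0}]'|f; done
```

```text
tcp_pos: [0.5322, -0.0964, 0.1158] ft_force: [0.4, -0.1, 0.9] 
tcp_pos: [0.5318, -0.0962, 0.1054] ft_force: [-0.2, -0.8, -0.1] 
tcp_pos: [0.5316, -0.096, 0.1] ft_force: [0.7, 1.3, 0.2] 
tcp_pos: [0.5316, -0.096, 0.0979] ft_force: [0.2, 0.1, -0.3] 
tcp_pos: [0.5317, -0.096, 0.0959] ft_force: [0.8, 0.5, -0.2] 
tcp_pos: [0.5316, -0.096, 0.094] ft_force: [-0.3, -0.3, 0.3] 
tcp_pos: [0.5316, -0.096, 0.0919] ft_force: [-0.3, -1.0, 1.1] 
tcp_pos: [0.5316, -0.096, 0.0899] ft_force: [-0.2, -0.7, 1.7]
```

```bash
f(){ grep -E "tcp_pos|ft_force" | tr '\n' ' '; echo; }
for i in 1 2 3 4 ; do python3 -m inch '[{"delta_rot":[0,0,0],"linear":[0,0,2],"fingers":0},{"delta_rot":[0,0,0],"linear":[0,0,2],"fingers":0}]'|f; done
```

```text
tcp_pos: [0.5316, -0.096, 0.088] ft_force: [-1.3, -0.4, 3.1] 
tcp_pos: [0.5317, -0.096, 0.086] ft_force: [-0.7, 0.1, 2.4] 
tcp_pos: [0.5318, -0.096, 0.084] ft_force: [-0.3, 0.5, 2.7] 
tcp_pos: [0.5319, -0.0961, 0.0822] ft_force: [-0.6, -0.9, 5.2]
```

```bash
f(){ grep -E "tcp_pos|ft_force" | tr '\n' ' '; echo; }
for i in 1 2 3 4 ; do python3 -m inch '[{"delta_rot":[0,0,0],"linear":[0,0,1],"fingers":0},{"delta_rot":[0,0,0],"linear":[0,0,1],"fingers":0}]'|f; done
```

```text
tcp_pos: [0.532, -0.0961, 0.0813] ft_force: [-1.6, 1.0, 5.5] 
tcp_pos: [0.5321, -0.0961, 0.0805] ft_force: [-1.1, 0.1, 8.0] 
tcp_pos: [0.5322, -0.0961, 0.0797] ft_force: [-1.1, 0.9, 8.6] 
tcp_pos: [0.5322, -0.0961, 0.079] ft_force: [-1.0, 0.2, 9.5]
```

```bash
f(){ grep -E "tcp_pos|ft_force" | tr '\n' ' '; echo; }
python3 -m inch '[{"delta_rot":[0,0,0],"linear":[0,0,1.5],"fingers":0},{"delta_rot":[0,0,0],"linear":[0,0,1.5],"fingers":0},{"delta_rot":[0,0,0],"linear":[0,0,1.5],"fingers":0}]'|f
python3 -m inch '[{"delta_rot":[0,0,0],"linear":[0,0,0.3],"fingers":0},{"delta_rot":[0,0,0],"linear":[0,0,0.3],"fingers":0}]'|f
for i in 1 2 3 4 5 6 7; do python3 -m inch '[{"delta_rot":[0,0,0],"linear":[0,0,-2],"fingers":0},{"delta_rot":[0,0,0],"linear":[0,0,-2],"fingers":0}]'|f; done
```

```text
tcp_pos: [0.5324, -0.0961, 0.0779] ft_force: [-2.0, 0.3, 13.3] 
tcp_pos: [0.5324, -0.0962, 0.0777] ft_force: [-1.7, 1.1, 12.7] 
tcp_pos: [0.5322, -0.0961, 0.0793] ft_force: [-0.6, 0.3, 9.6] 
tcp_pos: [0.532, -0.0961, 0.0808] ft_force: [-0.2, 0.3, 6.3] 
tcp_pos: [0.5318, -0.0961, 0.0824] ft_force: [-0.5, 1.1, 5.2] 
tcp_pos: [0.5317, -0.0961, 0.0842] ft_force: [-0.2, 0.1, 3.1] 
tcp_pos: [0.5316, -0.096, 0.0863] ft_force: [0.4, 0.1, 1.8] 
tcp_pos: [0.5316, -0.096, 0.0883] ft_force: [-0.5, -0.7, 1.2] 
tcp_pos: [0.5316, -0.096, 0.0903] ft_force: [-1.0, -0.0, 1.5]
```

Lane 3 has its knee at about 3 N, so it looks soft. Next I'll press the middle lane.

```bash
python3 -c "
from h import *
go([.5092,.0125,.108])"
```

```text
lin [   1.  -110.8  -17.9] rot [ 0.1  -0.   -0.01]
```

```bash
f(){ grep -E "tcp_pos|ft_force" | tr '\n' ' '; echo; }
python3 -m inch '[{"delta_rot":[0,0,0],"linear":[0,0,-40],"fingers":0},{"delta_rot":[0,0,0],"linear":[1,-40,-40],"fingers":0},{"delta_rot":[0,0,0],"linear":[1,-80,-40],"fingers":0},{"delta_rot":[0,0,0],"linear":[1,-110.8,-40],"fingers":0},{"delta_rot":[0,0,0],"linear":[1,-110.8,-30],"fingers":0},{"delta_rot":[0,0,0],"linear":[1,-110.8,-18],"fingers":0},{"delta_rot":[0,0,0],"linear":[1,-110.8,-18],"fingers":0},{"delta_rot":[0,0,0],"linear":[1,-110.8,-18],"fingers":0}]'|f
for i in 1 2 3 4 5 6 7 8 9 10; do python3 -m inch '[{"delta_rot":[0,0,0],"linear":[0,0,2],"fingers":0},{"delta_rot":[0,0,0],"linear":[0,0,2],"fingers":0}]'|f; done
```

```text
tcp_pos: [0.5095, 0.0116, 0.1077] ft_force: [-0.1, -0.5, 0.5] 
tcp_pos: [0.5093, 0.0123, 0.1061] ft_force: [-0.2, 0.2, 0.4] 
tcp_pos: [0.5091, 0.0125, 0.104] ft_force: [0.5, -0.1, 0.6] 
tcp_pos: [0.5091, 0.0126, 0.1019] ft_force: [-0.1, 0.6, -0.5] 
tcp_pos: [0.5093, 0.0125, 0.1] ft_force: [-0.7, -0.4, 0.8] 
tcp_pos: [0.5092, 0.0125, 0.098] ft_force: [0.7, -0.7, 1.4] 
tcp_pos: [0.5091, 0.0125, 0.096] ft_force: [-0.2, -0.2, 1.8] 
tcp_pos: [0.5091, 0.0125, 0.094] ft_force: [-0.8, 0.3, 4.4] 
tcp_pos: [0.5091, 0.0125, 0.092] ft_force: [-1.7, -0.5, 3.7] 
tcp_pos: [0.5091, 0.0125, 0.0901] ft_force: [-2.1, -0.6, 4.4] 
tcp_pos: [0.5092, 0.0125, 0.0882] ft_force: [-1.8, -0.9, 6.9]
```

```bash
f(){ grep -E "tcp_pos|ft_force" | tr '\n' ' '; echo; }
for i in 1 2 3 4 ; do python3 -m inch '[{"delta_rot":[0,0,0],"linear":[0,0,1.2],"fingers":0},{"delta_rot":[0,0,0],"linear":[0,0,1.2],"fingers":0}]'|f; done
```

```text
tcp_pos: [0.5093, 0.0125, 0.0871] ft_force: [-2.2, -0.1, 7.3] 
tcp_pos: [0.5094, 0.0125, 0.086] ft_force: [-1.4, 0.5, 7.9] 
tcp_pos: [0.5095, 0.0125, 0.0849] ft_force: [-1.7, -0.2, 8.2] 
tcp_pos: [0.5096, 0.0125, 0.084] ft_force: [-2.1, -0.9, 9.6]
```

```bash
f(){ grep -E "tcp_pos|ft_force" | tr '\n' ' '; echo; }
for i in 1 2 3 ; do python3 -m inch '[{"delta_rot":[0,0,0],"linear":[0,0,0.8],"fingers":0},{"delta_rot":[0,0,0],"linear":[0,0,0.8],"fingers":0}]'|f; done
```

```text
tcp_pos: [0.5097, 0.0125, 0.0834] ft_force: [-1.9, -0.5, 11.2] 
tcp_pos: [0.5097, 0.0125, 0.0827] ft_force: [-1.5, -0.5, 12.1] 
tcp_pos: [0.5098, 0.0125, 0.0821] ft_force: [-2.9, 1.1, 13.3]
```

The middle lane has its knee at about 8–9 N, so it is sound and was pressed to its stop. Left lane next.

```bash
python3 -c "
from h import *
go([.4858,.119,.105])"
```

```text
lin [  -0.9 -109.2  -23.1] rot [ 0.13 -0.1  -0.01]
```

```bash
f(){ grep -E "tcp_pos|ft_force" | tr '\n' ' '; echo; }
python3 -m inch '[{"delta_rot":[0,0,0],"linear":[0,0,-30],"fingers":0},{"delta_rot":[0,0,0],"linear":[0,0,-50],"fingers":0},{"delta_rot":[0,0,0],"linear":[-1,-40,-50],"fingers":0},{"delta_rot":[0,0,0],"linear":[-1,-80,-50],"fingers":0},{"delta_rot":[0,0,0],"linear":[-1,-109,-50],"fingers":0},{"delta_rot":[0,0,0],"linear":[-1,-109,-40],"fingers":0},{"delta_rot":[0,0,0],"linear":[-1,-109,-25],"fingers":0},{"delta_rot":[0,0,0],"linear":[-1,-109,-23],"fingers":0},{"delta_rot":[0,0,0],"linear":[-1,-109,-23],"fingers":0}]'|f
for i in 1 2 3 4 5 6 7 8 9 10; do python3 -m inch '[{"delta_rot":[0,0,0],"linear":[0,0,2],"fingers":0},{"delta_rot":[0,0,0],"linear":[0,0,2],"fingers":0}]'|f; done
```

```text
tcp_pos: [0.4853, 0.118, 0.103] ft_force: [-0.4, -0.3, 1.1] 
tcp_pos: [0.4854, 0.1186, 0.1018] ft_force: [0.3, -0.1, 0.3] 
tcp_pos: [0.4852, 0.1189, 0.0997] ft_force: [-0.2, -0.3, -0.3] 
tcp_pos: [0.4853, 0.1189, 0.0977] ft_force: [0.2, -0.3, 0.1] 
tcp_pos: [0.4852, 0.1188, 0.0957] ft_force: [-0.0, -0.0, 1.5] 
tcp_pos: [0.4851, 0.1188, 0.0936] ft_force: [-1.2, -0.6, 2.9] 
tcp_pos: [0.4851, 0.1188, 0.0916] ft_force: [-0.6, -0.0, 4.1] 
tcp_pos: [0.4851, 0.1188, 0.0897] ft_force: [-1.4, -0.3, 4.0] 
tcp_pos: [0.4852, 0.1188, 0.0878] ft_force: [-1.7, 0.3, 5.8] 
tcp_pos: [0.4852, 0.1188, 0.0859] ft_force: [-1.5, -0.7, 6.3] 
tcp_pos: [0.4853, 0.1188, 0.084] ft_force: [-2.7, 0.6, 6.9]
```

```bash
f(){ grep -E "tcp_pos|ft_force" | tr '\n' ' '; echo; }
for i in 1 2 3 4 ; do python3 -m inch '[{"delta_rot":[0,0,0],"linear":[0,0,1.2],"fingers":0},{"delta_rot":[0,0,0],"linear":[0,0,1.2],"fingers":0}]'|f; done
```

```text
tcp_pos: [0.4855, 0.1189, 0.083] ft_force: [-2.2, -0.5, 8.1] 
tcp_pos: [0.4856, 0.1189, 0.0819] ft_force: [-2.7, -0.2, 10.5] 
tcp_pos: [0.4857, 0.1189, 0.081] ft_force: [-2.9, -0.0, 12.7] 
tcp_pos: [0.4858, 0.1189, 0.0801] ft_force: [-2.7, -0.3, 14.4]
```

Left is sound too, with its knee at about 8 N. That makes the right lane the soft one. I'll check the clearance to the grey machine and plan the approach to the lever.

```bash
python3 -c "
from tri import *
print(tri((304,151),(241,126)),tri((326,123),(245,114)))
print(tri(t((604,175)),s((380,88))))
go([.600,-.0795,.133])"
```

```text
(array([ 0.70452657, -0.12529524,  0.16325639]), np.float64(0.013867299721206643)) (array([ 0.78172573, -0.20274831,  0.12215407]), np.float64(0.005108247891408051))
(array([ 0.62420326, -0.0840066 ,  0.10780868]), np.float64(0.0008715467305544111))
lin [ 69.8 218.1 -52.4] rot [ 0.11 -0.1  -0.  ]
```

```bash
python3 -c "
from tri import *
I=cv2.imread('pics/top1.png');print(I[140:168,340].tolist())
for r in(157,158,159):
  b=onz(T,340,r,0)
  for h in (.08,.1,.12,.14,.16): print(r,b[:2].round(3),h,onz(T,340,150,h)[:2].round(3))
I=cv2.imread('pics/side1.png')
cv2.imwrite('pics/e.png',cv2.resize(I[60:160,190:340],None,fx=5,fy=5,interpolation=cv2.INTER_CUBIC))"
```

```text
[[223, 209, 202], [224, 209, 202], [224, 209, 204], [225, 209, 207], [225, 210, 206], [225, 210, 205], [226, 212, 207], [224, 209, 204], [225, 212, 206], [221, 206, 202], [178, 164, 159], [114, 106, 104], [122, 112, 111], [119, 111, 111], [73, 71, 72], [74, 71, 72], [77, 71, 71], [76, 72, 73], [86, 83, 89], [65, 87, 128], [67, 87, 127], [67, 88, 127], [64, 86, 128], [65, 84, 124], [63, 83, 123], [63, 85, 123], [63, 82, 122], [61, 83, 121]]
157 [ 0.725 -0.266] 0.08 [ 0.722 -0.247]
157 [ 0.725 -0.266] 0.1 [ 0.716 -0.242]
157 [ 0.725 -0.266] 0.12 [ 0.71  -0.237]
157 [ 0.725 -0.266] 0.14 [ 0.704 -0.232]
157 [ 0.725 -0.266] 0.16 [ 0.697 -0.227]
158 [ 0.722 -0.266] 0.08 [ 0.722 -0.247]
158 [ 0.722 -0.266] 0.1 [ 0.716 -0.242]
158 [ 0.722 -0.266] 0.12 [ 0.71  -0.237]
158 [ 0.722 -0.266] 0.14 [ 0.704 -0.232]
158 [ 0.722 -0.266] 0.16 [ 0.697 -0.227]
159 [ 0.719 -0.266] 0.08 [ 0.722 -0.247]
159 [ 0.719 -0.266] 0.1 [ 0.716 -0.242]
159 [ 0.719 -0.266] 0.12 [ 0.71  -0.237]
159 [ 0.719 -0.266] 0.14 [ 0.704 -0.232]
159 [ 0.719 -0.266] 0.16 [ 0.697 -0.227]
```

View pics/e.png

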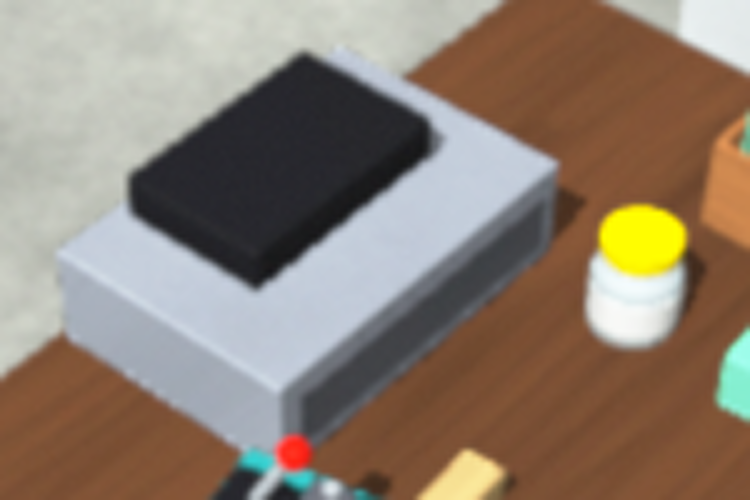

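The side crop puts the printer at about 0.09 m high, well below the gripper body at 0.20 m. Moving to just in front of the right lever's ball.

```bash

python3 -m inch '[{"delta_rot":[0,0,0],"linear":[0,0,-40],"fingers":0},{"delta_rot":[0,0,0],"linear":[0,0,-80],"fingers":0},{"delta_rot":[0,0,0],"linear":[0,55,-90],"fingers":0},{"delta_rot":[0,0,0],"linear":[0,110,-90],"fingers":0},{"delta_rot":[0,0,0],"linear":[20,165,-90],"fingers":0},{"delta_rot":[0,0,0],"linear":[45,218,-90],"fingers":0},{"delta_rot":[0,0,0],"linear":[70,218,-90],"fingers":0},{"delta_rot":[0,0,0],"linear":[70,218,-70],"fingers":0},{"delta_rot":[0,0,0],"linear":[70,218,-52],"fingers":0},{"delta_rot":[0,0,0],"linear":[70,218,-52],"fingers":0}]'
python3 -c "
from h import *
go([.600,-.0795,.133]);go([.6429+.046*.977,-.0702+.046*.211,.133])
c=cap('side','s3.png');cv2.imwrite('pics/s3c.png',cv2.resize(cv2.imread('pics/s3.png')[130:260,180:320],None,fx=4,fy=4))"
```

```text
time_s: 19.4
tcp_pos: [0.5984, -0.0791, 0.1292]
tool_rot: [-0.0, 0.994, 0.106, -0.002]
ft_force: [0.3, 0.1, -0.1]
grip_width: 0.007
lin [ 1.4  0.8 -3.8] rot [-0.02  0.2  -0.01]
lin [91.3  0.7 -4.1] rot [-0.02  0.2  -0.01]
```

View pics/s3c.png

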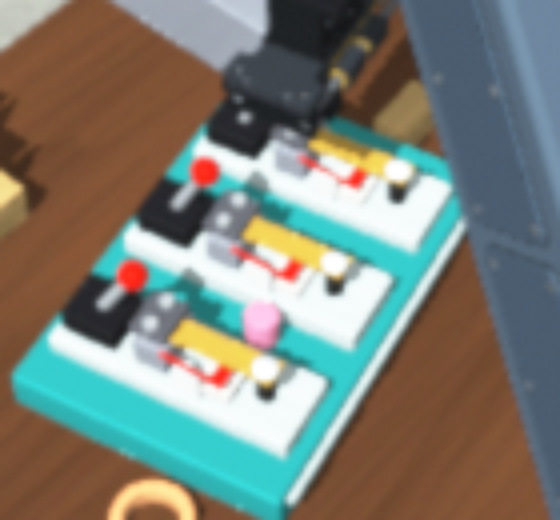

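In this view the gripper hides the right ball, the other two levers stand in service, and nothing is touching. Pushing now.

```bash
f(){ grep -E "time|tcp_pos|ft_force" | tr '\n' ' '; echo; }
python3 -m inch '[{"delta_rot":[0,0,0],"linear":[10,1,-4],"fingers":0},{"delta_rot":[0,0,0],"linear":[20,1,-4],"fingers":0},{"delta_rot":[0,0,0],"linear":[30,1,-4],"fingers":0},{"delta_rot":[0,0,0],"linear":[40,1,-4],"fingers":0},{"delta_rot":[0,0,0],"linear":[50,1,-4],"fingers":0}]'|f
python3 -m inch '[{"delta_rot":[0,0,0],"linear":[10,0,0],"fingers":0},{"delta_rot":[0,0,0],"linear":[20,0,0],"fingers":0},{"delta_rot":[0,0,0],"linear":[30,0,0],"fingers":0},{"delta_rot":[0,0,0],"linear":[30,0,0],"fingers":0}]'|f
for i in 1 2 3 4; do python3 -m inch '[{"delta_rot":[0,0,0],"linear":[2.5,0,0],"fingers":0},{"delta_rot":[0,0,0],"linear":[2.5,0,0],"fingers":0}]'|f; done
```

```text
time_s: 20.08 tcp_pos: [0.6485, -0.0698, 0.1358] ft_force: [-2.8, -0.7, 3.2] 
time_s: 20.58 tcp_pos: [0.6791, -0.0631, 0.1345] ft_force: [-0.5, -0.7, -0.6] 
time_s: 20.82 tcp_pos: [0.68, -0.0629, 0.1348] ft_force: [-2.2, -0.8, -1.0] 
time_s: 21.08 tcp_pos: [0.6823, -0.0623, 0.1348] ft_force: [-3.1, -1.0, -3.2] 
time_s: 21.32 tcp_pos: [0.6854, -0.0617, 0.1352] ft_force: [-2.8, -0.5, -2.2] 
time_s: 21.58 tcp_pos: [0.6877, -0.0613, 0.1353] ft_force: [-3.7, -1.0, -2.5]
```

```bash
f(){ grep -E "time|tcp_pos|ft_force" | tr '\n' ' '; echo; }
for i in 1 2 3 4; do python3 -m inch '[{"delta_rot":[0,0,0],"linear":[2,0,0],"fingers":0},{"delta_rot":[0,0,0],"linear":[2,0,0],"fingers":0}]'|f; done
```

```text
time_s: 21.82 tcp_pos: [0.6878, -0.0612, 0.1352] ft_force: [-7.3, -1.4, 1.0] 
time_s: 22.08 tcp_pos: [0.688, -0.0612, 0.1351] ft_force: [-11.5, -1.9, 2.1] 
time_s: 22.32 tcp_pos: [0.6881, -0.0611, 0.1351] ft_force: [-14.2, -4.7, 5.3] 
time_s: 22.58 tcp_pos: [0.6882, -0.061, 0.1351] ft_force: [-18.7, -5.4, 7.9]
```

The lever is at its stop: force is rising and the tool has stopped advancing. Backing off, lifting clear and looking.

```bash

python3 -m inch '[{"delta_rot":[0,0,0],"linear":[-15,0,0],"fingers":0},{"delta_rot":[0,0,0],"linear":[-40,0,0],"fingers":0},{"delta_rot":[0,0,0],"linear":[-50,0,-30],"fingers":0},{"delta_rot":[0,0,0],"linear":[-50,0,-80],"fingers":0},{"delta_rot":[0,0,0],"linear":[-70,50,-100],"fingers":0},{"delta_rot":[0,0,0],"linear":[-90,100,-100],"fingers":0},{"delta_rot":[0,0,0],"linear":[-110,150,-100],"fingers":0},{"delta_rot":[0,0,0],"linear":[-120,200,-100],"fingers":0},{"delta_rot":[0,0,0],"linear":[-130,250,-100],"fingers":0},{"delta_rot":[0,0,0],"linear":[-130,250,-100],"fingers":0}]'
python3 -c "
from h import *
cap('top','t4.png');cap('side','s4.png')
a=cv2.resize(cv2.imread('pics/t4.png')[140:265,160:330],(400,294));b=cv2.resize(cv2.imread('pics/s4.png')[135:265,180:320],(400,371))
cv2.imwrite('pics/f.png',np.hstack([np.vstack([a,np.zeros((77,400,3),np.uint8)]),b]))"
```

```text
time_s: 23.82
tcp_pos: [0.6234, -0.337, 0.2373]
tool_rot: [0.004, 0.995, 0.104, 0.004]
ft_force: [0.3, 1.2, 0.7]
grip_width: 0.008
```

View pics/f.png

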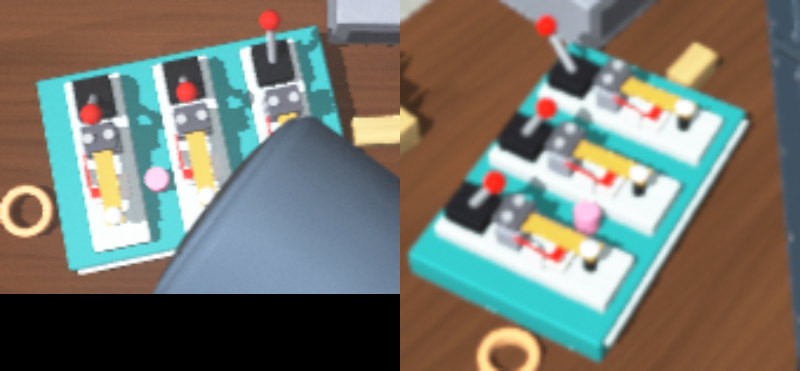

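```bash
python3 -c "
from tri import *
x=tri((274.3,148.5),(231.1,144.1))[0];print(x,(x-[.6429,-.0702,.1403])@[.977,.211,0])
print(monitor.get_state()['ft_force']);print(job.hand_in())"
```

```text
[ 0.70672049 -0.05699575  0.13446756] 0.06513871102433107
[0.77401895 1.61832729 0.53162896]
the job is handed in; nothing more can be done
None
```

I pressed all three fingers to their stops. The right (-y) lane was the soft one, so I pushed its lever fully over to the rear and handed in the job at about 24 s of the 67 s allowed. No verdict was reported.

| Lane | Force where it reached its stop | Deepest press | Finding |
|---|---|---|---|
| Right (-y) | about 3 N | about 13 N | soft |
| Middle | about 8–9 N | about 13 N | sound |
| Left (+y) | about 8 N | about 14 N | sound |

- **Fingers:** The deepest presses went past the 9 N a sound finger needs and stayed below the 18 N crush limit. Wrist force readings scatter by about 1 N, but the gap between soft and sound is well above that. I did not read the drag pointer angles directly.
- **Lever:** It stopped hard, with force rising to about 19 N and no further movement. In the last pictures its ball had moved about 65 mm to the rear (68 mm is full travel, pixel accuracy about 2–3 mm). The ball came out about 6 mm lower than before, which I put down to reading it off a small crop.
- **Surroundings:** The other two levers still stand in service. The spool, tape and stamp look unmoved. I did not re-check the glue, jar, mug and gift box, but my path stayed above or away from them.
- **Robot:** The arm is clear of everything. The last force reading was near zero apart from 1.6 N sideways, slightly above the usual scatter.

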